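# Set the preset selector's code wheels and load the code

### The job

On the preset selector, set the three code wheels so that, from left to right as the robot sees them, they show 4, 2 and 5 dots on top; then, only when the whole code is set, press the load button in and let go. The wheels sit on soft springs at uneven heights: feel for each and turn it with a light fingertip, never pressing on any part of the selector with more than 15 N, and leave the things lying round it where they are.

Things in the scene. Friction and masses are not known exactly. Their poses are not given: they have to be found in the camera images.
- selector: Preset selector, grey metal case with aluminium top plate, fixed to the bench: 120 (x) by 220 (y) mm, 72 mm high, with 4 mm thick feet out to 21 mm beyond both y ends. Origin: centre of its underside. x points away from the robot, y to its left, z up. In the plate at x = 0: left, middle, right code wheels at y = +70, +24, -22 mm (22 mm free between them), load button at y = -80 mm.
- left_wheel (a joint): Turn of the left code wheel, rad. Number shown = white dots (1 to 6, as on dice) on the field facing straight up = 1 + value / 0.785 (fields 45 deg apart). Grows as the wheel's top is moved along selector +x (away from the robot), falls towards -x; stops just beyond 1 and 6, no wrap-round. A spring detent pulls the released wheel onto the nearest number (unless left exactly halfway).
- middle_wheel (a joint): Turn of the middle code wheel, rad. Number shown = white dots (1 to 6, as on dice) on the field facing straight up = 1 + value / 0.785 (fields 45 deg apart). Grows as the wheel's top is moved along selector +x (away from the robot), falls towards -x; stops just beyond 1 and 6, no wrap-round. A spring detent pulls the released wheel onto the nearest number (unless left exactly halfway).
- right_wheel (a joint): Turn of the right code wheel, rad. Number shown = white dots (1 to 6, as on dice) on the field facing straight up = 1 + value / 0.785 (fields 45 deg apart). Grows as the wheel's top is moved along selector +x (away from the robot), falls towards -x; stops just beyond 1 and 6, no wrap-round. A spring detent pulls the released wheel onto the nearest number (unless left exactly halfway).
- left_slot (a point): Slot of the left code wheel: centre of the slot, at plate height (72 mm above the bench), straight below the wheel's top. Axes as the selector. Wheel: black plastic, radius 30 mm, 24 mm wide, level axle along selector y; ribs only for looks, the rim feels smooth. Its top stands 13 to 23 mm above the plate, differently for each wheel and each start, and is not measured: feel for it.
- middle_slot (a point): Slot of the middle code wheel, as left_slot, with a like wheel. All wheels are turned by friction: fingertip pressed down on the top of the rim and moved along selector x, 23.6 mm per number; about 1.6 N along the rim carries it over a detent, so 4 to 9 N of pressure is right and less slips. The fingertip must stay over the top: for more turn, lift and go again.
- right_slot (a point): Slot of the right code wheel, as left_slot, with a like wheel. Every wheel's axle is sprung: it sinks 1 mm per 3.5 N pressed, 6 mm at most (hard stop).
- load_button (a joint): Travel of the load button, m: 0 up, 0.006 fully down; counts as pressed beyond 0.003 (about 4.6 N). A round steel button of radius 13 mm on a black round housing at the right end of the selector's plate; its top stands 22 mm above the plate. A spring returns it; it takes about 2 N to start it and 7 N to hold it fully down, where it meets a hard stop: go slowly.
- load_button_top (a point): Centre of the top face of the load button (moves with it); pressed straight down.
- tape_roll: Roll of tape, 100 mm across, 19 mm high, lying loose on the bench behind the selector; bystander. Origin: centre of its underside.
- spare_collar: Metal collar ring, 58 mm across, 14 mm high, loose on the bench to the left of the selector; bystander. Origin: centre of its underside.
- petri_2: Petri dish, 55 mm across, 12 mm high, loose on the bench behind the selector; bystander. Origin: centre of its underside.
- marker_1: Marker pen, 134 mm long, 12 mm thick, lying loose on the bench in front of the selector; bystander. Origin: centre of its underside.

How it is judged:
By the outcome, as a careful person would: the job done as asked, in the order asked, and still so for the second after the job is handed in, with the robot touching nothing.
It also fails if it takes over 72 s, if anything falls off the work surface, if the arm or the gripper's body presses on something with over 40 N, if the wrist force passes 120 N, or if a joint passes its speed limit or range.

### The arm

A 6-joint arm with a two-finger parallel gripper is mounted at the origin on a cart in front of the work surface, level with it; the furniture and walls round the work are solid. World frame = base frame: x ahead of the robot, y to its left, z up, the work surface at z = 0. Lengths are in m, angles in rad, forces in N, time in s.
With the tool pointing down it reaches from about 0.25 to 0.775 m from the base axis. Payload 8.9 kg.
Tool frame: the origin (TCP) lies between the finger pads; the fingertips stand 25 mm ahead of it and the grasp point (between the pads) lies 6 mm ahead of it; z points along the fingers, y is the line along which they close (so a half turn about z gives the same grasp; the last joint's range is limited). The gripper opens to 85 mm and grips with 20 to 120 N. Pads are 22 mm wide; open, the fingers measure 114 mm over their backs; the gripper's body (76 mm by 85 mm) begins 54 mm behind the grasp point. The pads swing forward as they close: fully open they stand 13 mm farther back than shut.
Start: joints at [-1.292, 0.291, -0.153, 1.127, 0, 1.431], TCP at [0.213, -0.48, 0.256] pointing down, gripper open.
Joint ranges: [-2.52, 2.52], [-0.91, 1.74], [-1.3, 1.37], [-1.96, 2.02], [-1.52, 1.47], [-3.14, 3.14]. Speed limits (rad/s): [2.22, 2.22, 2.79, 3.14, 3.14, 3.14].

### API

Orientations are given as a 3x3 rotation matrix whose columns are the frame's x, y, z axes.
In Python, from workcell import telemetry, optics, order gives the robot as it stands.
- The arm moves only by the tool drive_tool, never from a script. Its argument "steps" is a list that holds one entry, the list of rows, each a list of 7 numbers: the finger opening in mm, from 0 to 85.4, then the shift along the tool's x, y, z in units of 30 mm (1.0 is 30 mm), then the turn, a rotation vector about the tool's x, y, z in units of 6 degrees (1.0 is 6 degrees). In form: [[[gripper, tx, ty, tz, ax, ay, az], ...]]. A call has 1 to 8 rows; each row shifts and turns the commanded pose from where the row before left it, along the tool's axes as they then stand; what a row does not reach is not made up. A row lasts 1/12 s, in which the tool goes at most 41.7 mm and 7.16 degrees, less where a joint would pass 70% of its speed; a pose out of reach is approached as far as the arm can. A call is refused whole if a number of a shift passes 1 or a number of a turn 1, either way. A call with a gripper value outside its range is refused whole. The fingers move at their own pace and stop on an object; "force" is the grip in N (left out, the last holds). Time passes only in rows, so rows that do not move let the fingers close. It gives the time, the measured TCP pose, the force, the opening and the grip force at its end, in the units of the state.
- telemetry.get_obs(): the state, without advancing time (a new reading comes with each control period).
- optics.read_camera(name): name is "side" or "top"; returns a dict with "image" (400x640x3 uint8, red, green, blue), "fx", "fy", "cx", "cy" (pixels), "k1" (the pictures are not rectified: a ray, as slopes to the right and down, at radius r is drawn at 1 + k1 r^2 times it, then the intrinsics apply), "R" (3x3) and "t" (3): a world point X has camera coordinates R X + t. Camera axes: x right, y down, z forward; pixel columns grow to the right and rows downward; lengths in m; the calibration is good to about 2 mm. A picture is of the moment at which its call begins. There is no depth.
- order.hand_in(): hands the job in; it is judged then, once.
The state is a dict: "t": time; "joint_pos": joint angles; "joint_velocities": joint speeds; "joint_efforts": joint torques, N m; "position": TCP position; "orientation": TCP orientation; "ft_force": force on the tool from outside, world axes, zero at the start; "ft_torque": the same for the moment, N m; "width": opening from 0.0 (shut) to 1.0 (fully open); "grip_force": force on a finger pad.
Only numpy, scipy, OpenCV 4.12 (cv2) and the standard library are available. Lean on these libraries where they do the work, as an engineer would, in place of code of your own. Each camera call takes 0.05 s, during which the arm holds its last target. There are 200 camera calls.

## Working session

There is one attempt and no reset: what is moved stays moved. The work goes in short steps, Python scripts to look and compute and a tool call to move; the robot and the scene stay as the last step left them, time stands still between calls to the robot, and variables do not carry over. Pictures are saved under pics/ and viewed, at most 10 in all, crops included, and the job is handed in when it is done.

Besides the shell and the picture viewer there is one more tool, called after ">>>" as name(argument=value, ...) on one line, values as JSON. drive_tool: Moves the arm, as the interface text tells. Its arguments: {"type":"object","properties":{"steps":{"type":"array","items":{"type":"array","items":{"type":"array","items":{"type":"number"}}}},"force":{"type":"number"}},"required":["steps"]}

```bash
mkdir -p pics; ls; python3 - <<'E'
from workcell import telemetry, optics
import cv2
for n in ("top","side"):
    c=optics.read_camera(n); cv2.imwrite(f"pics/{n}0.png",c["image"][:,:,::-1])
    print(n,{k:(v.tolist() if hasattr(v,'tolist') else v) for k,v in c.items() if k!="image"})
o=telemetry.get_obs(); print(o)
E
```

```text
pics
top {'fx': 475.41643956368097, 'fy': 475.41643956368097, 'cx': 321.619908738889, 'cy': 192.5389146351821, 'k1': -0.058330585898228614, 'R': [[-0.0003562174692611821, -0.9997510255753921, -0.02231053495697362], [-0.995206419432745, 0.0025363028428667237, -0.09776374526246731], [0.09779599086348036, 0.02216876245623595, -0.9949595419624805]], 't': [0.18350688185582723, 0.5657542257167312, 0.9688438734555488]}
side {'fx': 387.9736526945648, 'fy': 387.9736526945648, 'cx': 319.7659552609963, 'cy': 206.13557701255246, 'k1': -0.03170558843526636, 'R': [[-0.8498612338908327, -0.5266623404809072, -0.019043693148238394], [-0.2549810499745935, 0.44254349173501056, -0.859732471223949], [0.46121637794359077, -0.7257975179360684, -0.5103894744941722]], 't': [0.5530952135941085, 0.1304219016855256, 0.773722886282778]}
{'t': 0.1, 'joint_pos': array([-1.29228242e+00,  2.91199329e-01, -1.54043119e-01,  1.12672766e+00,
        1.73220289e-05,  1.43149859e+00]), 'joint_velocities': array([ 1.92397904e-03, -9.85483207e-04,  2.19213433e-03, -6.10844831e-04,
       -8.34469722e-05,  3.08930257e-04]), 'joint_efforts': array([ 2.11692670e-03, -5.37976742e+01,  3.31919718e+01,  9.23565502e-03,
        1.24269133e-05,  1.47343837e-05]), 'position': array([ 0.21293126, -0.47947538,  0.2558054 ]), 'orientation': array([[ 9.13979112e-01,  4.05761123e-01, -3.06049223e-04],
       [ 4.05761198e-01, -9.13978427e-01,  1.13331003e-03],
       [ 1.80130763e-04, -1.16000460e-03, -9.99999311e-01]]), 'ft_force': array([-1.65148169, -0.65595626,  0.42097984]), 'ft_torque': array([ 0.03251638,  0.01203482, -0.0110053 ]), 'grip_force': 0.0, 'width': 1.0028359701721636}
```

View pics/top0.png

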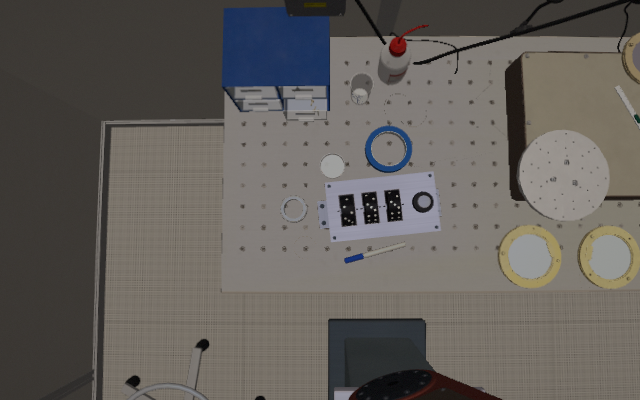

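View pics/side0.png

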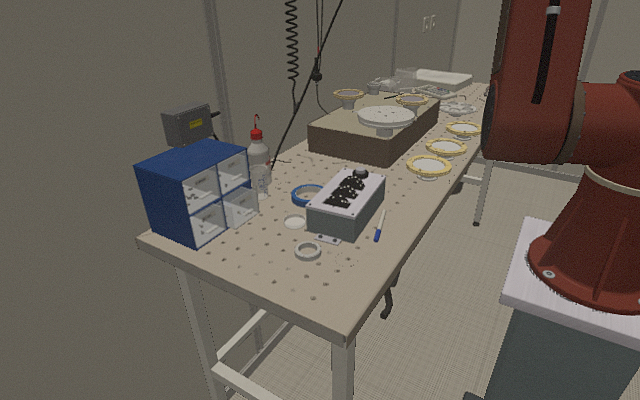

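The top view shows the selector plate with corners near (325,181), (434,172), (440,231) and (331,241). The wheels are at about (347,209), (371,207) and (394,205), and the button at (423,202). The side view shows the same layout from the left rear, with the selector around (345,200). Next I'll measure the plate and enlarge the wheels.

```bash
cat > h.py <<'E'
import numpy as np, cv2
from workcell import telemetry, optics
def ray(c,uv):
    s=(np.array(uv,float)-[c["cx"],c["cy"]])/[c["fx"],c["fy"]]
    K=np.eye(3); p=cv2.undistortPoints(s.reshape(1,1,2),K,np.array([c["k1"],0,0,0.]))[0,0]
    R=np.array(c["R"]); return -R.T@np.array(c["t"]), R.T@np.array([*p,1])
def onz(c,uv,z):
    o,d=ray(c,uv); return o+d*(z-o[2])/d[2]
def proj(c,X):
    p=np.array(c["R"])@X+np.array(c["t"]); s=p[:2]/p[2]; s=s*(1+c["k1"]*(s@s))
    return s*[c["fx"],c["fy"]]+[c["cx"],c["cy"]]
E
cat > m.py <<'E'
from h import *
c=optics.read_camera("top"); im=c["image"]
hsv=cv2.cvtColor(im,cv2.COLOR_RGB2HSV)
roi=im[160:255,310:455].astype(int)
m=((roi[...,2]-roi[...,0]>5)&(roi[...,2]>165)).astype(np.uint8)
m=cv2.morphologyEx(m,cv2.MORPH_OPEN,np.ones((3,3),np.uint8))
cs,_=cv2.findContours(m,cv2.RETR_EXTERNAL,cv2.CHAIN_APPROX_NONE)
k=max(cs,key=cv2.contourArea); 
P=np.array([onz(c,p+[310,160],.072)[:2] for p in k[:,0]],np.float32)
r=cv2.minAreaRect(P); print(r, cv2.boxPoints(r))
for n,uv,z in (("L",(347,209.5),.089),("M",(371,207.5),.089),("R",(394,205),.089),("B",(423,202),.094)): print(n,onz(c,uv,z))
cv2.imwrite("pics/mask.png",m*255)
a=cv2.resize(im[165:245,315:450],None,fx=5.5,fy=5.5,interpolation=cv2.INTER_CUBIC)
cv2.imwrite("pics/crop1.png",a[:,:,::-1])
E
python3 m.py
```

```text
((0.5193160176277161, -0.0019321702420711517), (0.04198786988854408, 0.018000014126300812), 89.85635375976562) [[ 0.5102634  -0.02290347]
 [ 0.5282634  -0.0229486 ]
 [ 0.52836865  0.01903913]
 [ 0.51036865  0.01908426]]
L [0.52655605 0.13145537 0.089     ]
M [0.53039582 0.08427145 0.089     ]
R [0.53521577 0.03902038 0.089     ]
B [ 0.54059857 -0.01717051  0.094     ]
```

View pics/crop1.png

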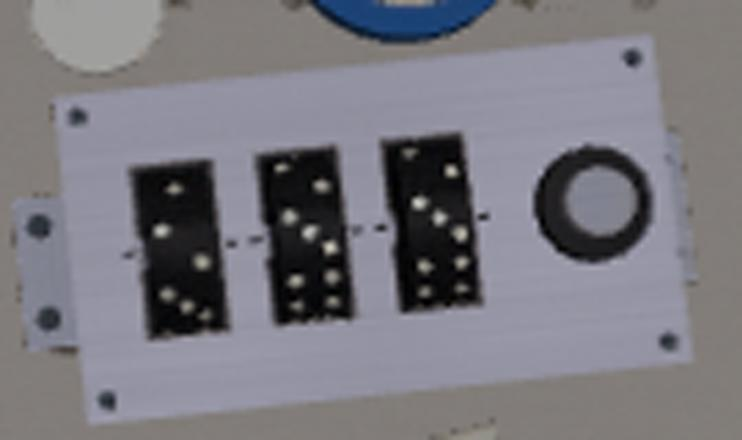

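The crop shows the left wheel at 2 (dots at (160,230) and (202,262)). The middle and right wheels each show 3 on the diagonal, at (310,232) and (440,218). So left needs +2, middle −1 and right +2. The plate corners are at crop (55,97), (652,36), (692,360) and (88,424).

```bash
cat > p.py <<'E'
from h import *
c=optics.read_camera("top")
Q=[onz(c,np.array(p)/5.5+[315,165],.072)[:2] for p in ((55,97),(652,36),(692,360),(88,424))]
fl,fr,nr,nl=Q
print("sides",[np.linalg.norm(a-b).round(4) for a,b in((fl,fr),(fr,nr),(nr,nl),(nl,fl))])
ctr=np.mean(Q,0); yv=(fl-fr+nl-nr); yaw=np.arctan2(-yv[0],yv[1]); xv=(fl-nl+fr-nr); 
print("ctr",ctr,"yaw",np.degrees(yaw),np.degrees(np.arctan2(xv[1],xv[0])))
R2=np.array([[np.cos(yaw),-np.sin(yaw)],[np.sin(yaw),np.cos(yaw)]])
for n,y in (("L",.07),("M",.024),("R",-.022),("B",-.08)):
    w=ctr+R2@[0,y]; print(n,w,proj(c,np.array([*w,.094 if n=="B" else .089])))
np.savez("sel.npz",ctr=ctr,yaw=yaw)
E
cat > d.py <<'E'
import sys; from h import *
s=np.load("sel.npz"); a=float(s["yaw"]); o=telemetry.get_obs(); R=o["orientation"]; p=o["position"]
Rs=np.array([[np.cos(a),-np.sin(a),0],[np.sin(a),np.cos(a),0],[0,0,1]])
q=Rs.T@(p-[*s["ctr"],0]); print("t",o["t"],"tcp in selector mm",(q*1e3).round(2),"F",(Rs.T@o["ft_force"]).round(2))
D=Rs@np.diag([1,-1,-1.]); rv=cv2.Rodrigues(R.T@D)[0].ravel(); print("turn units",(np.degrees(rv)/6).round(2))
if len(sys.argv)>1:
    y,z=map(float,sys.argv[1:3]); x=float(sys.argv[3]) if len(sys.argv)>3 else 0
    w=np.array([*s["ctr"],0])+Rs@(np.array([x,y,z])/1e3)-p
    print("shift units after turn",(D.T@w/.03).round(2))
E
python3 p.py; python3 d.py 70 160 -10
```

```text
sides [np.float64(0.22), np.float64(0.1191), np.float64(0.2201), np.float64(0.1198)]
ctr [0.53343828 0.05956093] yaw 5.816558377891869 5.679033752579808
L [0.52634421 0.12920053] [348.14792859 209.60531305]
M [0.53100602 0.08343736] [371.42141947 207.18926335]
R [0.53566784 0.0376742 ] [394.68148287 204.7689694 ]
B [ 0.54154578 -0.02002719] [424.44835364 201.51360915]
t 0.2 tcp in selector mm [-373.48 -503.92  255.94] F [-0.13 -0.3   0.16]
turn units [-0.01  0.    3.02]
shift units after turn [ 12.12 -19.13   3.2 ]
```

>>> drive_tool(steps=[[[0, 0, 0, 0, 0, 0, 1], [0, 0, 0, 0, 0, 0, 1], [0, 0, 0, 0, 0, 0, 1], [0, 0.6, -0.95, 0, 0, 0, 0], [0, 0.6, -0.95, 0, 0, 0, 0], [0, 0.6, -0.95, 0, 0, 0, 0], [0, 0.6, -0.95, 0, 0, 0, 0], [0, 0.6, -0.95, 0, 0, 0, 0]]], force=30)

```text
t: 0.87
position: [0.288, -0.3273, 0.2562]
orientation: [[0.995, 0.103, -0.0], [0.103, -0.995, 0.0], [-0.0, -0.0, -1.0]]
ft_force: [0.8, -0.6, -0.2]
width: 0.002
grip_force: 0.0
```

>>> drive_tool(steps=[[[0, 0.6, -0.95, 0, 0, 0, 0], [0, 0.6, -0.95, 0, 0, 0, 0], [0, 0.6, -0.95, 0, 0, 0, 0], [0, 0.6, -0.95, 0, 0, 0, 0], [0, 0.6, -0.95, 0, 0, 0, 0], [0, 0.6, -0.95, 0, 0, 0, 0], [0, 0.6, -0.95, 0, 0, 0, 0], [0, 0.6, -0.95, 0, 0, 0, 0]]])

```text
t: 1.53
position: [0.4078, -0.0855, 0.2564]
orientation: [[0.995, 0.103, 0.0], [0.103, -0.995, -0.0], [0.0, 0.0, -1.0]]
ft_force: [1.0, -0.5, 0.7]
width: 0.003
grip_force: 0.0
```

```bash
python3 d.py 70 140 -9
```

```text
t 1.5333 tcp in selector mm [-139.69 -131.54  256.39] F [ 0.96 -0.57  0.7 ]
turn units [ 0.   -0.    0.02]
shift units after turn [ 4.36 -6.72  3.88]
```

>>> drive_tool(steps=[[[0, 0.6, -0.95, 0, 0, 0, 0], [0, 0.6, -0.95, 0.3, 0, 0, 0], [0, 0.6, -0.95, 0.5, 0, 0, 0], [0, 0.6, -0.95, 0.5, 0, 0, 0], [0, 0.6, -0.95, 0.5, 0, 0, 0], [0, 0.6, -0.9, 0.5, 0, 0, 0], [0, 0.3, -0.5, 0.5, 0, 0, 0], [0, 0, 0, 0.5, 0, 0, 0]]])

```text
t: 2.2
position: [0.506, 0.1116, 0.1563]
orientation: [[0.994, 0.107, 0.001], [0.107, -0.994, 0.001], [0.001, -0.001, -1.0]]
ft_force: [-0.6, -0.7, -0.3]
width: 0.0
grip_force: 0.0
```

>>> drive_tool(steps=[[[0, 0, 0, 0, 0, 0, 0], [0, 0, 0, 0, 0, 0, 0], [0, 0, 0, 0, 0, 0, 0]]])

```text
t: 2.45
position: [0.5048, 0.1081, 0.158]
orientation: [[0.995, 0.103, 0.0], [0.103, -0.995, -0.0], [0.0, 0.0, -1.0]]
ft_force: [-0.0, -0.6, 0.2]
width: 0.004
grip_force: 0.0
```

```bash
python3 d.py 70 125 -9;python3 - <<'E'
from h import *
c=optics.read_camera("side"); a=cv2.resize(c["image"][120:260,270:420],None,fx=4,fy=4,interpolation=cv2.INTER_CUBIC); cv2.imwrite("pics/s1.png",a[:,:,::-1])
E
```

```text
t 2.45 tcp in selector mm [-23.53  51.16 158.03] F [-0.09 -0.57  0.2 ]
turn units [ 0.   -0.    0.02]
shift units after turn [ 0.48 -0.63  1.1 ]
```

View pics/s1.png

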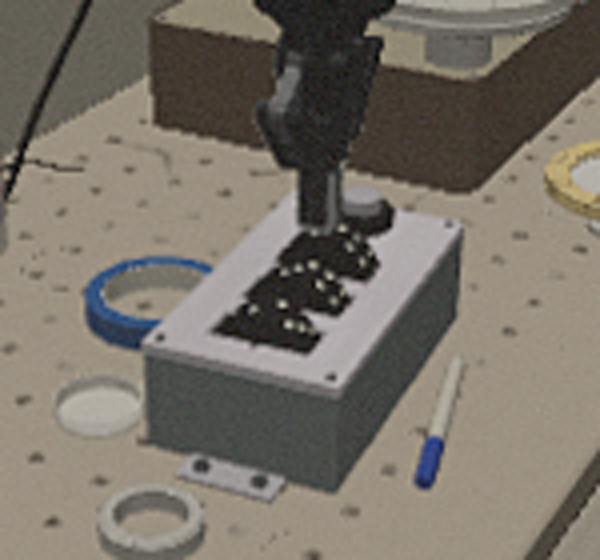

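The side crop shows the shut fingertips at (318,222), well above the wheels. The bystanders are undisturbed. Now I'll move over the left wheel.

>>> drive_tool(steps=[[[0, 0.25, -0.3, 0.4, 0, 0, 0], [0, 0.23, -0.33, 0.4, 0, 0, 0], [0, 0, 0, 0.3, 0, 0, 0], [0, 0, 0, 0.1, 0, 0, 0], [0, 0, 0, 0, 0, 0, 0], [0, 0, 0, 0, 0, 0, 0]]])

```text
t: 3.0
position: [0.5171, 0.1271, 0.1218]
orientation: [[0.995, 0.104, -0.0], [0.104, -0.995, 0.001], [0.0, -0.001, -1.0]]
ft_force: [-0.1, 0.7, -0.7]
width: 0.004
grip_force: 0.0
```

```bash
python3 d.py 70 120 -9
```

```text
t 3.0 tcp in selector mm [ -9.44  68.89 121.81] F [-0.07  0.7  -0.66]
turn units [-0.01 -0.    0.03]
shift units after turn [ 0.01 -0.04  0.06]
```

>>> drive_tool(steps=[[[0, 0, 0, 0.05, 0, 0, 0], [0, 0, 0, 0.03, 0, 0, 0], [0, 0, 0, 0, 0, 0, 0], [0, 0, 0, 0, 0, 0, 0]]])

```text
t: 3.33
position: [0.5172, 0.1276, 0.1191]
orientation: [[0.994, 0.105, 0.0], [0.105, -0.994, 0.001], [0.0, -0.001, -1.0]]
ft_force: [-0.4, -0.4, -0.1]
width: -0.001
grip_force: 0.0
```

>>> drive_tool(steps=[[[0, 0, 0, 0.04, 0, 0, 0], [0, 0, 0, 0.03, 0, 0, 0], [0, 0, 0, 0, 0, 0, 0], [0, 0, 0, 0, 0, 0, 0]]])

```text
t: 3.67
position: [0.5171, 0.1277, 0.1167]
orientation: [[0.994, 0.105, -0.0], [0.105, -0.994, 0.001], [-0.0, -0.001, -1.0]]
ft_force: [-0.2, -0.1, -0.7]
width: 0.001
grip_force: 0.0
```

>>> drive_tool(steps=[[[0, 0, 0, 0.04, 0, 0, 0], [0, 0, 0, 0.03, 0, 0, 0], [0, 0, 0, 0, 0, 0, 0], [0, 0, 0, 0, 0, 0, 0]]])

```text
t: 4.0
position: [0.5171, 0.1277, 0.1146]
orientation: [[0.994, 0.105, -0.0], [0.105, -0.994, 0.001], [-0.0, -0.001, -1.0]]
ft_force: [0.6, -0.2, -0.2]
width: -0.002
grip_force: 0.0
```

>>> drive_tool(steps=[[[0, 0, 0, 0.04, 0, 0, 0], [0, 0, 0, 0.03, 0, 0, 0], [0, 0, 0, 0, 0, 0, 0], [0, 0, 0, 0, 0, 0, 0]]])

```text
t: 4.33
position: [0.5174, 0.1277, 0.1127]
orientation: [[0.994, 0.105, 0.0], [0.105, -0.994, 0.001], [0.0, -0.001, -1.0]]
ft_force: [-0.3, 0.3, 3.1]
width: -0.002
grip_force: 1.1
```

>>> drive_tool(steps=[[[0, 0, 0, 0.04, 0, 0, 0], [0, 0, 0, 0, 0, 0, 0], [0, 0, 0, 0, 0, 0, 0]]])

```text
t: 4.58
position: [0.5174, 0.1277, 0.1117]
orientation: [[0.994, 0.105, 0.0], [0.105, -0.994, 0.001], [0.001, -0.001, -1.0]]
ft_force: [0.6, 0.1, 6.2]
width: -0.003
grip_force: 2.8
```

>>> drive_tool(steps=[[[0, 0.1, 0, 0, 0, 0, 0], [0, 0.1, 0, 0, 0, 0, 0], [0, 0.1, 0, 0, 0, 0, 0], [0, 0.1, 0, 0, 0, 0, 0], [0, 0.1, 0, 0, 0, 0, 0], [0, 0.1, 0, 0, 0, 0, 0], [0, 0.05, 0, 0, 0, 0, 0], [0, 0, 0, 0, 0, 0, 0]]])

```text
t: 5.25
position: [0.5376, 0.1298, 0.1117]
orientation: [[0.994, 0.105, 0.002], [0.105, -0.994, 0.001], [0.002, -0.001, -1.0]]
ft_force: [1.2, -0.3, 4.1]
width: 0.002
grip_force: 2.2
```

```bash
python3 d.py 70 120 -9; python3 m.py >/dev/null; cp pics/crop1.png pics/crop2.png
```

```text
t 5.25 tcp in selector mm [ 11.21  69.46 111.72] F [ 1.15 -0.4   4.11]
turn units [-0.01 -0.02  0.03]
shift units after turn [-0.67 -0.02 -0.28]
```

View pics/crop2.png

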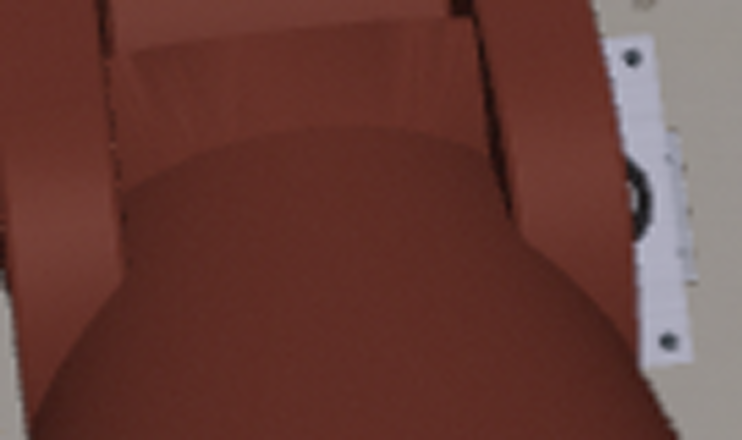

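The arm hides the wheels in the top view, so I'll lift and check with the side camera.

>>> drive_tool(steps=[[[0, 0, 0, -0.2, 0, 0, 0], [0, 0, 0, -0.3, 0, 0, 0], [0, -0.35, 0, 0, 0, 0, 0], [0, -0.33, 0, 0, 0, 0, 0], [0, 0, 0, 0, 0, 0, 0], [0, 0, 0, 0, 0, 0, 0]]])

```text
t: 5.8
position: [0.516, 0.1276, 0.1268]
orientation: [[0.994, 0.105, -0.0], [0.105, -0.994, 0.001], [-0.0, -0.001, -1.0]]
ft_force: [0.1, -0.2, 0.5]
width: -0.001
grip_force: 0.0
```

```bash
python3 d.py 70 117 -9; cat > s.py <<'E'
import sys; from h import *
c=optics.read_camera("side"); a=cv2.resize(c["image"][165:225,305:385],None,fx=8,fy=8,interpolation=cv2.INTER_CUBIC); cv2.imwrite(sys.argv[1],a[:,:,::-1])
E
python3 s.py pics/s2.png
```

```text
t 5.8 tcp in selector mm [-10.46  69.48 126.85] F [ 0.05 -0.22  0.49]
turn units [-0.01  0.    0.04]
shift units after turn [ 0.05 -0.02  0.33]
```

View pics/s2.png

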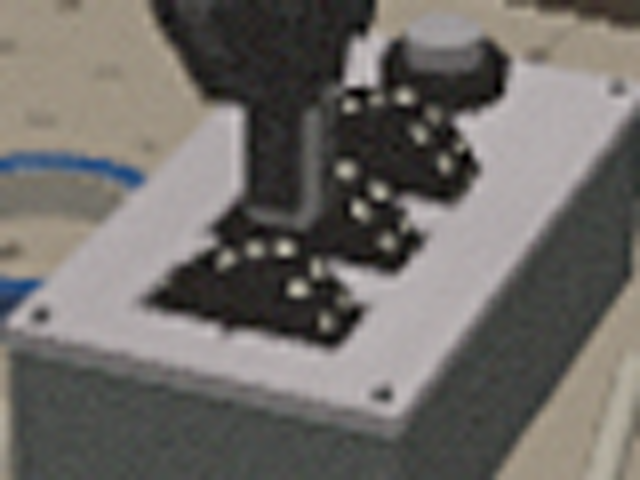

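The side crop shows the left wheel's three-dot diagonal, (225,258) to (285,247), now on top. So one stroke turns it one number, and I'll repeat it.

>>> drive_tool(steps=[[[0, 0.03, 0, 0.25, 0, 0, 0], [0, 0, 0, 0.15, 0, 0, 0], [0, 0, 0, 0.06, 0, 0, 0], [0, 0, 0, 0.04, 0, 0, 0], [0, 0, 0, 0, 0, 0, 0], [0, 0, 0, 0, 0, 0, 0]]])

```text
t: 6.35
position: [0.5177, 0.1277, 0.1116]
orientation: [[0.994, 0.105, 0.0], [0.105, -0.994, 0.001], [0.001, -0.001, -1.0]]
ft_force: [-0.9, 0.1, 6.1]
width: 0.0
grip_force: 3.0
```

>>> drive_tool(steps=[[[0, 0.1, 0, 0, 0, 0, 0], [0, 0.1, 0, 0, 0, 0, 0], [0, 0.1, 0, 0, 0, 0, 0], [0, 0.1, 0, 0, 0, 0, 0], [0, 0.1, 0, 0, 0, 0, 0], [0, 0.1, 0, 0, 0, 0, 0], [0, 0.05, 0, 0, 0, 0, 0], [0, 0, 0, 0, 0, 0, 0]]])

```text
t: 7.02
position: [0.5377, 0.1298, 0.1117]
orientation: [[0.994, 0.105, 0.001], [0.105, -0.994, 0.001], [0.002, -0.001, -1.0]]
ft_force: [1.6, -0.7, 4.8]
width: -0.005
grip_force: 2.3
```

>>> drive_tool(steps=[[[0, 0, 0, -0.2, 0, 0, 0], [0, 0, 0, -0.3, 0, 0, 0], [0, -0.05, 0.7, 0, 0, 0, 0], [0, 0, 0.8, 0, 0, 0, 0], [0, 0, 0, 0.1, 0, 0, 0], [0, 0, 0, 0.1, 0, 0, 0], [0, 0, 0, 0, 0, 0, 0], [0, 0, 0, 0, 0, 0, 0]]])

```text
t: 7.68
position: [0.5393, 0.0854, 0.1203]
orientation: [[0.994, 0.106, -0.001], [0.106, -0.994, 0.001], [-0.001, -0.001, -1.0]]
ft_force: [-0.6, -0.4, -0.1]
width: 0.001
grip_force: 0.0
```

```bash
python3 d.py 24 119 9
```

```text
t 7.6833 tcp in selector mm [  8.48  25.15 120.25] F [-0.62 -0.38 -0.07]
turn units [-0.01  0.01  0.04]
shift units after turn [0.02 0.04 0.04]
```

>>> drive_tool(steps=[[[0, 0.03, 0.04, 0.04, 0, 0, 0], [0, 0, 0, 0.03, 0, 0, 0], [0, 0, 0, 0, 0, 0, 0], [0, 0, 0, 0, 0, 0, 0]]])

```text
t: 8.02
position: [0.5408, 0.084, 0.1182]
orientation: [[0.994, 0.105, -0.0], [0.105, -0.994, 0.001], [-0.0, -0.001, -1.0]]
ft_force: [-0.5, 0.9, -0.2]
width: 0.002
grip_force: 0.0
```

>>> drive_tool(steps=[[[0, 0, 0, 0.04, 0, 0, 0], [0, 0, 0, 0.03, 0, 0, 0], [0, 0, 0, 0, 0, 0, 0], [0, 0, 0, 0, 0, 0, 0]]])

```text
t: 8.35
position: [0.5408, 0.0838, 0.1161]
orientation: [[0.994, 0.105, -0.0], [0.105, -0.994, 0.001], [-0.0, -0.001, -1.0]]
ft_force: [0.6, 0.7, 0.3]
width: -0.0
grip_force: 0.0
```

>>> drive_tool(steps=[[[0, 0, 0, 0.04, 0, 0, 0], [0, 0, 0, 0.03, 0, 0, 0], [0, 0, 0, 0, 0, 0, 0], [0, 0, 0, 0, 0, 0, 0]]])

```text
t: 8.68
position: [0.541, 0.0838, 0.1143]
orientation: [[0.994, 0.105, 0.0], [0.105, -0.994, 0.001], [0.0, -0.001, -1.0]]
ft_force: [0.2, -0.3, 3.6]
width: 0.001
grip_force: 1.7
```

>>> drive_tool(steps=[[[0, 0, 0, 0.03, 0, 0, 0], [0, 0, 0, 0, 0, 0, 0], [0, 0, 0, 0, 0, 0, 0]]])

```text
t: 8.93
position: [0.5412, 0.0837, 0.1135]
orientation: [[0.994, 0.105, 0.001], [0.105, -0.994, 0.001], [0.001, -0.001, -1.0]]
ft_force: [-0.5, -0.2, 6.1]
width: 0.002
grip_force: 2.9
```

>>> drive_tool(steps=[[[0, -0.1, 0, 0, 0, 0, 0], [0, -0.1, 0, 0, 0, 0, 0], [0, -0.1, 0, 0, 0, 0, 0], [0, -0.1, 0, 0, 0, 0, 0], [0, -0.1, 0, 0, 0, 0, 0], [0, -0.1, 0, 0, 0, 0, 0], [0, -0.07, 0, 0, 0, 0, 0], [0, 0, 0, 0, 0, 0, 0]]])

```text
t: 9.6
position: [0.5206, 0.0816, 0.1135]
orientation: [[0.994, 0.105, 0.0], [0.105, -0.994, 0.001], [0.0, -0.001, -1.0]]
ft_force: [-1.3, 0.6, 6.9]
width: -0.0
grip_force: 3.3
```

>>> drive_tool(steps=[[[0, 0, 0, -0.2, 0, 0, 0], [0, 0, 0, -0.3, 0, 0, 0], [0, 0, 0.7, 0, 0, 0, 0], [0, 0, 0.8, 0, 0, 0, 0], [0, 0, 0, 0.1, 0, 0, 0], [0, 0, 0, 0.1, 0, 0, 0], [0, 0, 0, 0, 0, 0, 0], [0, 0, 0, 0, 0, 0, 0]]])

```text
t: 10.27
position: [0.5253, 0.0375, 0.122]
orientation: [[0.994, 0.106, -0.001], [0.106, -0.994, 0.001], [-0.001, -0.001, -1.0]]
ft_force: [0.3, 0.7, -0.5]
width: 0.002
grip_force: 0.0
```

```bash
python3 d.py -22 119 -9; python3 s.py pics/s3.png
```

```text
t 10.2667 tcp in selector mm [-10.35 -21.16 122.01] F [ 0.4   0.69 -0.47]
turn units [-0.01  0.01  0.04]
shift units after turn [0.05 0.03 0.1 ]
```

View pics/s3.png

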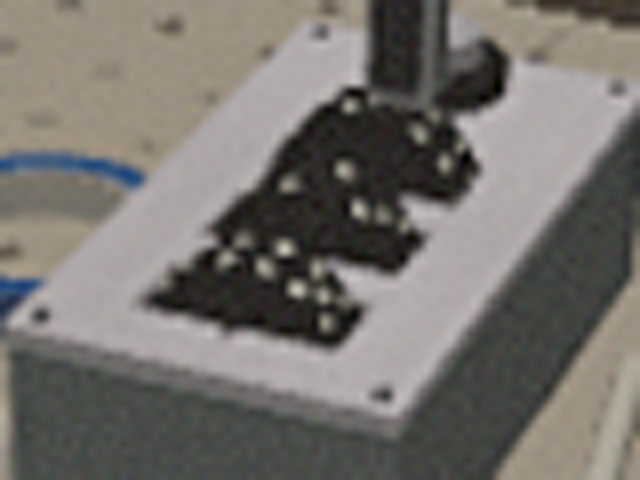

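The crop shows the left wheel at 4 (dots around (255,253)) and the middle at 2 ((290,183) and (345,170)). Next is the right wheel.

>>> drive_tool(steps=[[[0, 0.05, 0.03, 0.06, 0, 0, 0], [0, 0, 0, 0.04, 0, 0, 0], [0, 0, 0, 0.03, 0, 0, 0], [0, 0, 0, 0, 0, 0, 0], [0, 0, 0, 0, 0, 0, 0]]])

```text
t: 10.73
position: [0.5275, 0.0364, 0.1185]
orientation: [[0.994, 0.105, 0.001], [0.105, -0.994, 0.001], [0.001, -0.001, -1.0]]
ft_force: [0.4, 1.1, 3.2]
width: -0.001
grip_force: 1.7
```

>>> drive_tool(steps=[[[0, 0, 0, 0.03, 0, 0, 0], [0, 0, 0, 0, 0, 0, 0], [0, 0, 0, 0, 0, 0, 0]]])

```text
t: 10.98
position: [0.5275, 0.0363, 0.1177]
orientation: [[0.994, 0.105, 0.001], [0.105, -0.994, 0.001], [0.001, -0.001, -1.0]]
ft_force: [-1.2, 1.6, 5.7]
width: -0.001
grip_force: 3.0
```

```bash
python3 d.py -22 118 10
```

```text
t 10.9833 tcp in selector mm [ -8.27 -22.51 117.66] F [-1.03  1.74  5.67]
turn units [-0.01 -0.01  0.04]
shift units after turn [ 0.61 -0.02 -0.01]
```

Now stroke, lift, go back and press again.

>>> drive_tool(steps=[[[0, 0.1, 0, 0, 0, 0, 0], [0, 0.1, 0, 0, 0, 0, 0], [0, 0.1, 0, 0, 0, 0, 0], [0, 0.1, 0, 0, 0, 0, 0], [0, 0.1, 0, 0, 0, 0, 0], [0, 0.1, 0, 0, 0, 0, 0], [0, 0.03, 0, 0, 0, 0, 0], [0, 0, 0, 0, 0, 0, 0]]])

```text
t: 11.65
position: [0.5467, 0.0383, 0.1176]
orientation: [[0.994, 0.105, 0.001], [0.105, -0.994, 0.001], [0.001, -0.001, -1.0]]
ft_force: [1.5, 1.7, 4.9]
width: 0.003
grip_force: 2.4
```

>>> drive_tool(steps=[[[0, 0, 0, -0.2, 0, 0, 0], [0, 0, 0, -0.2, 0, 0, 0], [0, -0.32, 0, 0, 0, 0, 0], [0, -0.32, 0, 0, 0, 0, 0], [0, 0, 0, 0, 0, 0, 0], [0, 0, 0, 0.15, 0, 0, 0], [0, 0, 0, 0.1, 0, 0, 0], [0, 0, 0, 0, 0, 0, 0]]])

```text
t: 12.32
position: [0.5268, 0.0361, 0.1211]
orientation: [[0.994, 0.105, -0.001], [0.105, -0.994, 0.001], [-0.001, -0.001, -1.0]]
ft_force: [-0.1, -0.8, -0.9]
width: -0.003
grip_force: 0.0
```

```bash
python3 d.py -22 117.6 -8.5
```

```text
t 12.3167 tcp in selector mm [ -8.96 -22.7  121.07] F [-0.21 -0.81 -0.87]
turn units [-0.01  0.01  0.03]
shift units after turn [ 0.02 -0.02  0.12]
```

>>> drive_tool(steps=[[[0, 0, 0, 0.06, 0, 0, 0], [0, 0, 0, 0.05, 0, 0, 0], [0, 0, 0, 0, 0, 0, 0], [0, 0, 0, 0, 0, 0, 0]]])

```text
t: 12.65
position: [0.5272, 0.0361, 0.1186]
orientation: [[0.994, 0.105, 0.0], [0.105, -0.994, 0.001], [0.0, -0.001, -1.0]]
ft_force: [0.6, 0.0, 2.9]
width: 0.002
grip_force: 1.3
```

>>> drive_tool(steps=[[[0, 0, 0, 0.04, 0, 0, 0], [0, 0, 0, 0, 0, 0, 0], [0, 0, 0, 0, 0, 0, 0]]])

```text
t: 12.9
position: [0.5273, 0.0361, 0.1177]
orientation: [[0.994, 0.105, 0.001], [0.105, -0.994, 0.001], [0.001, -0.001, -1.0]]
ft_force: [-0.5, -0.2, 5.9]
width: 0.003
grip_force: 2.9
```

>>> drive_tool(steps=[[[0, 0.1, 0, 0, 0, 0, 0], [0, 0.1, 0, 0, 0, 0, 0], [0, 0.1, 0, 0, 0, 0, 0], [0, 0.1, 0, 0, 0, 0, 0], [0, 0.1, 0, 0, 0, 0, 0], [0, 0.1, 0, 0, 0, 0, 0], [0, 0.03, 0, 0, 0, 0, 0], [0, 0, 0, 0, 0, 0, 0]]])

```text
t: 13.57
position: [0.5465, 0.0381, 0.1177]
orientation: [[0.994, 0.105, 0.001], [0.105, -0.994, 0.001], [0.002, -0.001, -1.0]]
ft_force: [2.0, 0.5, 3.9]
width: -0.0
grip_force: 2.4
```

>>> drive_tool(steps=[[[0, 0, 0, -0.2, 0, 0, 0], [0, 0, 0, -0.3, 0, 0, 0], [0, -0.1, 0.6, 0, 0, 0, 0], [0, -0.1, 0.6, 0, 0, 0, 0], [0, -0.1, 0.6, 0, 0, 0, 0], [0, 0, 0.13, 0, 0, 0, 0], [0, 0, 0, 0, 0, 0, 0], [0, 0, 0, 0, 0, 0, 0]]])

```text
t: 14.23
position: [0.5426, -0.0201, 0.1325]
orientation: [[0.995, 0.104, -0.0], [0.104, -0.995, 0.001], [-0.0, -0.001, -1.0]]
ft_force: [-0.1, 0.1, 0.1]
width: -0.0
grip_force: 0.0
```

```bash
python3 d.py -80 121 0; python3 s.py pics/s4.png
```

```text
t 14.2333 tcp in selector mm [  1.06 -80.22 132.5 ] F [-0.05  0.11  0.09]
turn units [-0.01  0.    0.03]
shift units after turn [-0.04 -0.01  0.38]
```

View pics/s4.png

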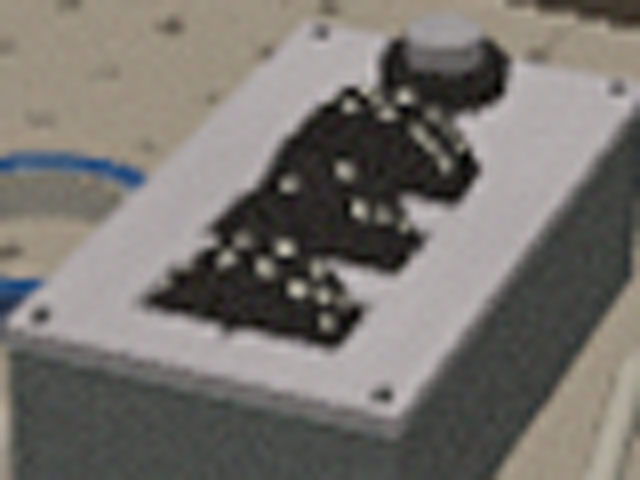

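The right wheel looks like 5 on top near (378,103), with 6 below it. Since the order matters, I'll zoom in to confirm before pressing.

```bash
python3 - <<'E'
from h import *
ims=[optics.read_camera("side")["image"][170:195,340:370].astype(float) for _ in range(4)]
a=cv2.resize(np.mean(ims,0).astype(np.uint8),None,fx=18,fy=18,interpolation=cv2.INTER_CUBIC); cv2.imwrite("pics/s5.png",a[:,:,::-1])
E
```

```text
(no output)
```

View pics/s5.png

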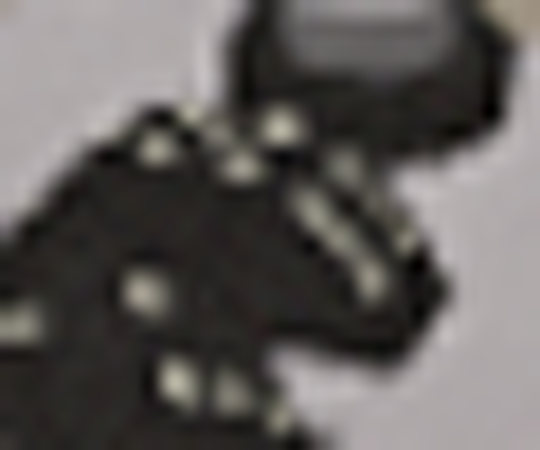

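The zoom shows a row of three dots (300,200)–(370,285), which is the 6 face, just towards the robot from the top field. The top field (158–280, 115–163) is therefore 5. The code is set, so I'll press the button.

>>> drive_tool(steps=[[[0, -0.03, 0, 0.2, 0, 0, 0], [0, 0, 0, 0.15, 0, 0, 0], [0, 0, 0, 0.05, 0, 0, 0], [0, 0, 0, 0.04, 0, 0, 0], [0, 0, 0, 0, 0, 0, 0], [0, 0, 0, 0, 0, 0, 0]]])

```text
t: 14.98
position: [0.5417, -0.0204, 0.119]
orientation: [[0.994, 0.105, -0.0], [0.105, -0.994, 0.001], [-0.0, -0.001, -1.0]]
ft_force: [-0.3, 1.4, 2.8]
width: 0.001
grip_force: 1.0
```

>>> drive_tool(steps=[[[0, 0, 0, 0.04, 0, 0, 0], [0, 0, 0, 0.03, 0, 0, 0], [0, 0, 0, 0, 0, 0, 0], [0, 0, 0, 0, 0, 0, 0]]])

```text
t: 15.32
position: [0.542, -0.0206, 0.1171]
orientation: [[0.994, 0.105, 0.0], [0.105, -0.994, 0.001], [0.0, -0.001, -1.0]]
ft_force: [-0.9, 0.5, 3.1]
width: -0.003
grip_force: 1.7
```

>>> drive_tool(steps=[[[0, 0, 0, 0.04, 0, 0, 0], [0, 0, 0, 0.04, 0, 0, 0], [0, 0, 0, 0, 0, 0, 0], [0, 0, 0, 0, 0, 0, 0]]])

```text
t: 15.65
position: [0.542, -0.0206, 0.1146]
orientation: [[0.994, 0.105, 0.0], [0.105, -0.994, 0.001], [0.0, -0.001, -1.0]]
ft_force: [-2.0, 0.0, 6.1]
width: 0.002
grip_force: 2.7
```

>>> drive_tool(steps=[[[0, 0, 0, 0.02, 0, 0, 0], [0, 0, 0, 0, 0, 0, 0], [0, 0, 0, 0, 0, 0, 0]]])

```text
t: 15.9
position: [0.5421, -0.0205, 0.1141]
orientation: [[0.994, 0.105, 0.0], [0.105, -0.994, 0.001], [0.0, -0.001, -1.0]]
ft_force: [-2.2, 0.3, 6.3]
width: 0.003
grip_force: 3.0
```

>>> drive_tool(steps=[[[0, 0, 0, -0.1, 0, 0, 0], [0, 0, 0, -0.2, 0, 0, 0], [0, 0, 0, -0.5, 0, 0, 0], [0, 0, 0, -0.8, 0, 0, 0], [0, 0, 0, -0.8, 0, 0, 0], [0, 0, 0, -0.8, 0, 0, 0], [0, 0, 0, 0, 0, 0, 0], [0, 0, 0, 0, 0, 0, 0]]])

```text
t: 16.57
position: [0.5428, -0.0208, 0.2113]
orientation: [[0.994, 0.105, 0.003], [0.105, -0.994, 0.0], [0.003, -0.0, -1.0]]
ft_force: [-0.8, 0.9, -0.5]
width: 0.002
grip_force: 0.0
```

```bash
python3 s.py pics/s6.png
```

```text
(no output)
```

View pics/s6.png

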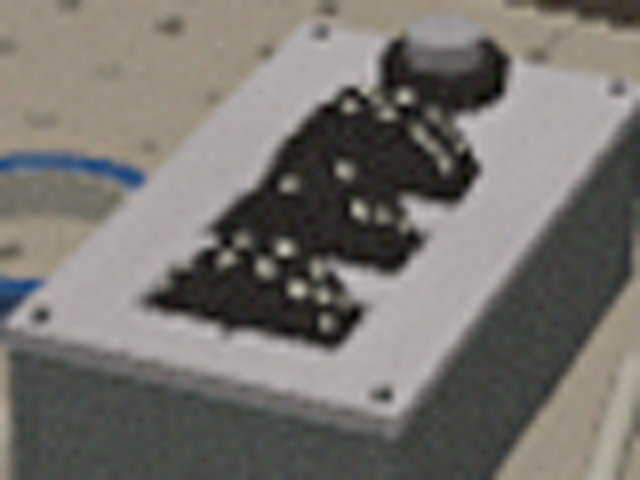

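The wheels still show 4, 2 and 5, at (255,253), (318,176) and (378,103). The button is back up at (445,35), and the arm is clear.

```bash
python3 -c "
from workcell import order; print(order.hand_in())"
```

```text
the job is handed in; nothing more can be done
None
```

The wheels show 4, 2 and 5 from left to right. With the code set, I pressed the load button about 5 mm and let it go. The highest force reading was about 7 N, and the job was handed in at about 17 s.

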